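# Feel for an empty cell and put the sanding block away

### The arm

A 6-joint arm with a two-finger parallel gripper is mounted at the origin on a cart in front of the work surface, level with it; the furniture and walls round the work are solid. World frame = base frame: x ahead of the robot, y to its left, z up, the work surface at z = 0. Lengths are in mm, angles in rad, forces in N, time in s.
With the tool pointing down it reaches from about 275 to 825 mm from the base axis. Payload 4.9 kg.
Tool frame: the origin (TCP) lies at the very end of the fingers, on their centre line; the grasp point (between the pads) lies 19 mm behind it; z points along the fingers, y is the direction in which the jaws open and shut (so a half turn about z gives the same grasp; the last joint's range is limited). The gripper opens to 85 mm and grips with 20 to 120 N. Pads are 22 mm wide; open, the fingers measure 114 mm over their backs; the gripper's body (76 mm by 85 mm) begins 54 mm behind the grasp point. The pads swing forward as they close: fully open they stand 13 mm farther back than shut.
Start: joints at [1.103, 0.326, -0.193, 1.052, 0, 1.437], TCP at [180.195, 519.662, 231.281] pointing down, gripper open.
Joint ranges: [-2.65, 2.65], [-0.97, 1.79], [-1.3, 1.35], [-1.93, 2.1], [-1.47, 1.37], [-3.14, 3.14]. Speed limits (rad/s): [2.57, 2.57, 3.14, 3.14, 3.14, 3.14].

### API

Orientations are given as [roll, pitch, yaw] about the fixed x, y, z axes, in that order (R = Rz(yaw) Ry(pitch) Rx(roll)).
In Python, from bench import bot, solve_ik, imaging gives the robot as it stands. Calls block until the motion is done:
- bot.move_ptp(position, orientation): joint-space move of the TCP to a pose.
- bot.movel(position, rot=None, max_speed=150, threshold=None): straight line of the TCP; rot=None keeps the orientation; max_speed is the mean speed in mm/s. With threshold (N) it stops when the force on the tool has changed by that much, and returns True; else False.
- bot.move_j(angles): joint-space move.
- bot.grip(opening, effort=None): opening from 0.0 (shut) to 1.0 (fully open); effort is the grip in N (None keeps the last); returns when the fingers have stopped.
- bot.dwell(seconds).
- solve_ik(position, orientation): joint angles nearest the present ones, or None.
- bot.get_state(): the state.
- imaging.capture(name): name is "scene" or "top"; returns the picture (384x512x3 uint8, blue, green, red); there is no depth.
- imaging.camera_model(name): a dict with "K" (3x3 intrinsics, pixels), "position" and "rotation" of the camera in the world. Camera axes: x right, y up, looking along -z (the intrinsics and any distortion apply to the point x, -y, -z); pixel columns grow to the right and rows downward; lengths in mm; the calibration is good to about 2 mm. A picture is of the moment at which its call begins. camera_model takes no time and is no camera call.
A pose or a line that the arm cannot do raises bot.IKError and nothing moves.
- bot.sign_off(): hands the job in, once; it reports no verdict.
The state is a dict: "t": time; "qpos": joint angles; "joint_velocities": joint speeds; "effort": joint torques, N m; "tcp_pos": TCP position; "orientation": TCP orientation; "contact_force": force on the tool from outside, world axes, zero at the start; "wrist_torque": the same for the moment, N m; "opening": opening from 0.0 (shut) to 1.0 (fully open).
Only numpy, scipy, OpenCV 4.12 (cv2) and the standard library are available. Lean on these libraries where they do the work, as an engineer would, in place of code of your own. Each camera call takes 0.05 s, during which the arm holds its last target.

### The job

Put the cork sanding block away in an empty cell of the cell box. You cannot see which cells are taken, so first, with the block still on its stand, press on the cell floors with the fingertips until one sinks well down (a centimetre or two); then lift the block off the leaning stand without disturbing the two offcuts behind it, and stand it on end in the empty cell, pushed down until the floor is right at the bottom. Let go, and leave everything else on the table where it is.

Things in the scene. Friction and masses are not known exactly. Their poses are not given: they have to be found in the camera images.
- cell_box: Fixed open-topped plywood box with a 2 x 3 grid of cells; origin at the centre of its underside, on the table. 176 mm along its x, 152 mm along its y, rim 66 mm above the origin. Walls 8 mm; each cell is 76 mm (box x) by 40 mm (box y). Each cell has a loose grey floor plate that slides down and stays where it is pushed. Four cells have a packer hidden under the floor (taken: floor gives less than 2 mm), two are empty (floor sinks 42 mm). From outside they all look the same.
- cell_1 (a point): Centre of the top face of the floor plate of cell 1 (near row, right, seen from the robot); moves with the plate; x, y, z axes as the box's. At the start it lies 4 mm below the rim.
- cell_2 (a point): Centre of the top face of the floor plate of cell 2 (near row, middle, seen from the robot); moves with the plate; x, y, z axes as the box's. At the start it lies 4 mm below the rim.
- cell_3 (a point): Centre of the top face of the floor plate of cell 3 (near row, left, seen from the robot); moves with the plate; x, y, z axes as the box's. At the start it lies 4 mm below the rim.
- cell_4 (a point): Centre of the top face of the floor plate of cell 4 (far row, right, seen from the robot); moves with the plate; x, y, z axes as the box's. At the start it lies 4 mm below the rim.
- cell_5 (a point): Centre of the top face of the floor plate of cell 5 (far row, middle, seen from the robot); moves with the plate; x, y, z axes as the box's. At the start it lies 4 mm below the rim.
- cell_6 (a point): Centre of the top face of the floor plate of cell 6 (far row, left, seen from the robot); moves with the plate; x, y, z axes as the box's. At the start it lies 4 mm below the rim.
- floor_1 (a joint): How far the floor plate of cell 1 has sunk, m: 0 up, 0.042 fully down. Friction of about 3 N, no spring.
- floor_2 (a joint): How far the floor plate of cell 2 has sunk, m: 0 up, 0.042 fully down. Friction of about 3 N, no spring.
- floor_3 (a joint): How far the floor plate of cell 3 has sunk, m: 0 up, 0.042 fully down. Friction of about 3 N, no spring.
- floor_4 (a joint): How far the floor plate of cell 4 has sunk, m: 0 up, 0.042 fully down. Friction of about 3 N, no spring.
- floor_5 (a joint): How far the floor plate of cell 5 has sunk, m: 0 up, 0.042 fully down. Friction of about 3 N, no spring.
- floor_6 (a joint): How far the floor plate of cell 6 has sunk, m: 0 up, 0.042 fully down. Friction of about 3 N, no spring.
- stand: Fixed plywood leaning stand, 92 mm wide (its x), 150 mm deep (its y), 96 mm high; origin at the centre of its underside, on the table. Its back board is 28 degrees off vertical, the top leaning to the stand's +y; a ledge square to the board carries the things that lean on it.
- block_center (a point): Centre of the cork sanding block, loose, about 80 g: 58 mm (its x) by 98 mm (its y, pointing up along the lean at the start) by 28 mm (its z, pointing out of the stand). It is the front one on the stand, parallel to the back board; its 58 mm width lies along the stand's x.
- offcut_1_center (a point): Centre of the rear plywood offcut, loose: 44 mm (its x) by 14 mm (its y) by 95 mm (its z, up along the lean), leaning flat on the back board, centred behind the block. Narrower than the block.
- offcut_2_center (a point): Centre of the front plywood offcut, same size and axes, between offcut 1 and the block; block, offcuts and board touch.
- cutters: Side cutters, 52 x 130 x 12 mm, lying on the table: a bystander. Origin at the centre of the underside.
- glue: Small upright glue bottle, 27 mm across, 69 mm high: a bystander. Origin at the centre of the underside.

How it is judged:
By the outcome, as a careful person would: the job done as asked, in the order asked, and still so for the second after the job is handed in, with the robot touching nothing.
It also fails if it takes over 58 s, if anything falls off the work surface, if the arm or the gripper's body presses on something with over 40 N, if the wrist force passes 120 N, or if a joint passes its speed limit or range.

## Working session

There is one attempt and no reset: what is moved stays moved. The work goes in short steps, each a Python script; the robot and the scene stay as the last script left them, time stands still between calls to the robot, and variables do not carry over. Pictures are saved under pics/ and viewed, and the job is handed in when it is done.

```bash
ls; mkdir -p pics
python3 - <<'E'
from bench import bot, imaging
import cv2
for n in ("scene","top"):
    im=imaging.capture(n); cv2.imwrite(f"pics/{n}0.png",im)
    m=imaging.camera_model(n); print(n,{k:(v.tolist() if hasattr(v,'tolist') else v) for k,v in m.items()})
s=bot.get_state(); print(s)
E
```

```text
pics
scene {'K': [[349.7547988055168, 0.0, 254.45353585538044], [0.0, 349.7547988055168, 187.13649359063677], [0.0, 0.0, 1.0]], 'position': [-88.60434601955872, 285.09658604029516, 530.2669486032006], 'rotation': [1.0079566024917705, 0.020126621582650772, -2.13206866144271]}
top {'K': [[411.22032186875003, 0.0, 250.06739233473434], [0.0, 411.22032186875003, 188.3537709940427], [0.0, 0.0, 1.0]], 'position': [435.3473370630282, -72.02453391572426, 1144.735177305914], 'rotation': [0.049957387803797104, -0.020605240389817148, -1.5778206642064019]}
{'t': 0.1, 'qpos': array([ 1.10277270e+00,  3.26858911e-01, -1.93499932e-01,  1.05200838e+00,
        1.24674818e-05,  1.43663216e+00]), 'joint_velocities': array([ 9.71599721e-05, -2.67114870e-03,  3.06451314e-03, -1.84337127e-04,
       -3.42398379e-04,  9.04435574e-04]), 'effort': array([ 1.28538744e-03, -4.44238579e+01,  2.63038158e+01,  7.88266218e-03,
       -1.33624999e-04,  6.46512049e-06]), 'tcp_pos': array([179.95530013, 519.16397451, 230.5799624 ]), 'orientation': array([-3.14003754e+00, -2.22482124e-04,  2.80773301e+00]), 'contact_force': array([-0.24323288,  0.05377434,  0.07841227]), 'wrist_torque': array([ 0.02588256,  0.062286  , -0.02755436]), 'opening': 0.9987379565542975}
```

View pics/scene0.png

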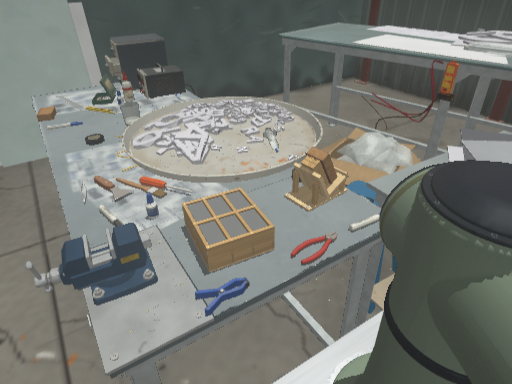

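View pics/top0.png

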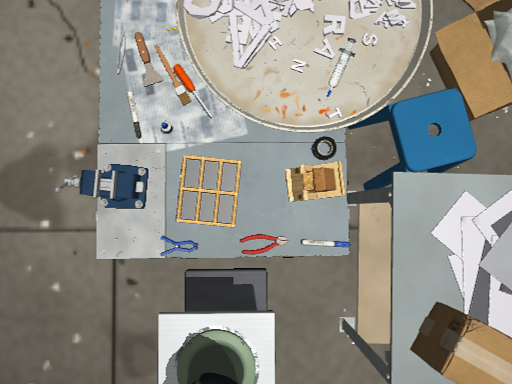

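```bash
cat > h.py <<'E'
import numpy as np, cv2
from scipy.spatial.transform import Rotation as R
from bench import bot, solve_ik, imaging
def cam(n):
    m=imaging.camera_model(n); return np.array(m["K"]),np.array(m["position"]),R.from_euler('xyz',m["rotation"]).as_matrix(),m
def ray(n,uv):
    K,p,Rm,m=cam(n); uv=np.atleast_2d(np.array(uv,float))
    d=np.c_[(uv[:,0]-K[0,2])/K[0,0],-(uv[:,1]-K[1,2])/K[1,1],-np.ones(len(uv))]
    return p,d@Rm.T
def onplane(n,uv,z):
    p,d=ray(n,uv); t=(z-p[2])/d[:,2]; return p+d*t[:,None]
def proj(n,P):
    K,p,Rm,m=cam(n); c=(np.atleast_2d(P)-p)@Rm
    return np.c_[K[0,0]*c[:,0]/-c[:,2]+K[0,2], K[1,1]*c[:,1]/c[:,2]+K[1,2]]
def tri(uv1,uv2,a="scene",b="top"):
    p1,d1=ray(a,uv1);p2,d2=ray(b,uv2);d1=d1[0]/np.linalg.norm(d1[0]);d2=d2[0]/np.linalg.norm(d2[0])
    A=np.c_[d1,-d2];s=np.linalg.lstsq(A,p2-p1,rcond=None)[0]
    q1=p1+s[0]*d1;q2=p2+s[1]*d2;return (q1+q2)/2,np.linalg.norm(q1-q2)
def crop(im,x0,y0,x1,y1,f,fn):
    cv2.imwrite(fn,cv2.resize(im[y0:y1,x0:x1],None,fx=f,fy=f,interpolation=cv2.INTER_CUBIC))
E
python3 - <<'E'
from h import *
print(cam("top")[3].keys())
t=cv2.imread("pics/top0.png");s=cv2.imread("pics/scene0.png")
a=cv2.resize(t[140:240,160:360],None,fx=4,fy=4,interpolation=cv2.INTER_CUBIC);cv2.imwrite("pics/t1.png",a)
crop(s,170,140,360,280,4,"pics/s1.png")
print(proj("top",[[0,0,0],[180,520,231],[500,0,0]]),proj("scene",[[0,0,0],[500,0,0]]))
E
```

```text
dict_keys(['K', 'position', 'rotation'])
[[216.08816403 369.15572266]
 [-32.13698067 329.33036805]
 [215.56576522 185.84371198]] [[406.04593164 426.98522236]
 [228.74972102 230.25402145]]
```

View pics/t1.png

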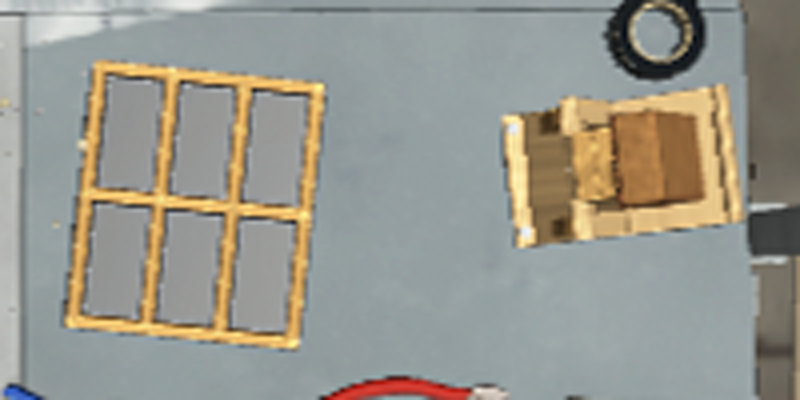

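View pics/s1.png

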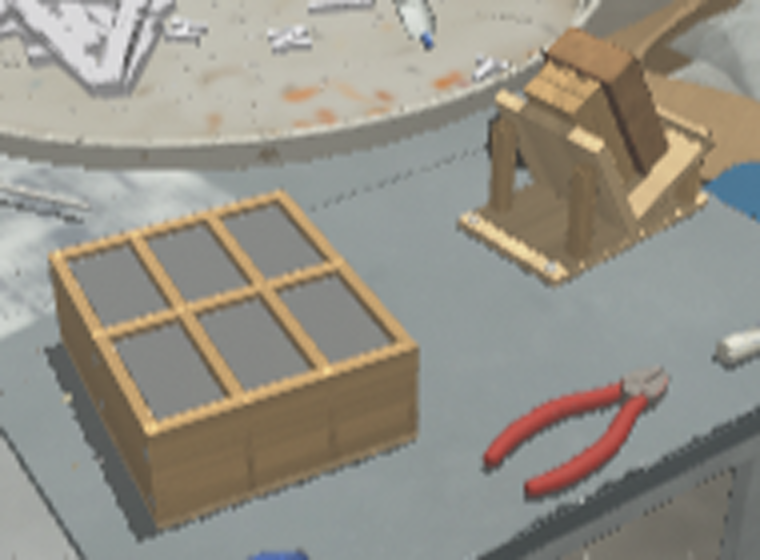

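Run:
```python
from h import *
t=cv2.imread("pics/top0.png");s=cv2.imread("pics/scene0.png")
crop(t,280,155,350,205,10,"pics/t2.png")
crop(s,280,140,355,216,8,"pics/s2.png")
# cells in top
hsv=cv2.cvtColor(t,cv2.COLOR_BGR2HSV)
wood=((hsv[...,0]>8)&(hsv[...,0]<32)&(hsv[...,1]>75)&(hsv[...,2]>90)).astype(np.uint8)*255
sub=np.zeros_like(wood); sub[150:232,172:246]=wood[150:232,172:246]
cs,h=cv2.findContours(sub,cv2.RETR_CCOMP,cv2.CHAIN_APPROX_NONE)
# holes
for c,hh in zip(cs,h[0]):
    a=cv2.contourArea(c)
    if a>150:
        r=cv2.minAreaRect(c); M=cv2.moments(c); uv=[M['m10']/M['m00'],M['m01']/M['m00']]
        print(hh[3]>=0,a,np.round(uv,2),np.round(r[1],1),round(r[2],1),np.round(onplane("top",uv,62 if hh[3]>=0 else 66),1))
print(hsv[165,190],hsv[160,175+10])
```

```text
False 3796.5 [208.26 190.83] [58.8 67. ] 5.9 [[483.3  15.   66. ]]
True 459.5 [225.04 208.23] [16.6 30.3] 5.7 [[437.5 -28.6  62. ]]
True 464.0 [206.87 206.3 ] [16.6 30.5] 6.0 [[442.8  19.1  62. ]]
True 466.0 [188.59 204.53] [16.7 30.5] 6.0 [[447.8  66.9  62. ]]
True 457.0 [228.34 176.52] [16.6 30.2] 5.7 [[520.9 -37.6  62. ]]
True 456.5 [210.2 174.7] [16.5 30.3] 6.0 [[526.   10.1  62. ]]
True 458.5 [192.02 172.85] [16.6 30.3] 6.0 [[531.1  57.9  62. ]]
[ 75   3 147] [ 18 149 202]
```

View pics/t2.png

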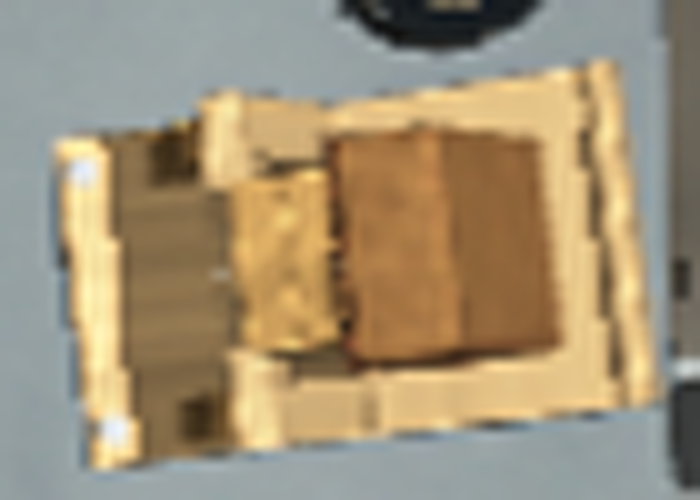

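View pics/s2.png

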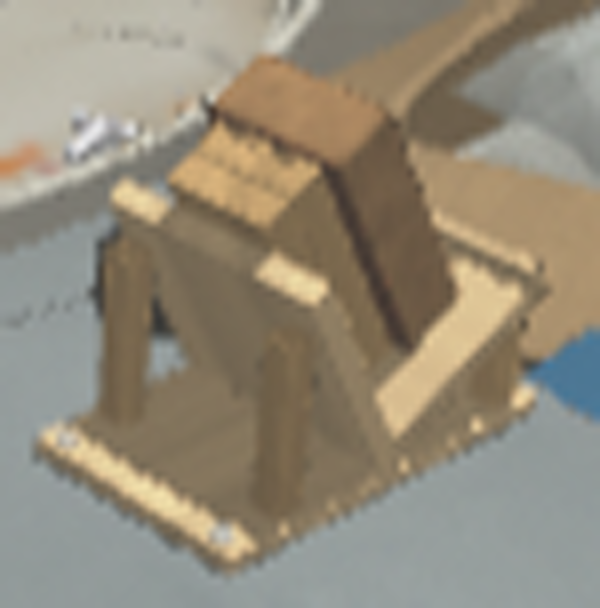

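Run:
```python
from h import *
T=lambda X,Y:(280+(X+.5)/10-.5,155+(Y+.5)/10-.5)
S=lambda X,Y:(280+(X+.5)/8-.5,140+(Y+.5)/8-.5)
pts={'bf':((331,140),(212,100)),'bn':((350,362),(338,165)),'ff':((437,130),(263,57)),'fn':((462,355),(398,112))}
r={}
for k,(a,b) in pts.items():
    q,e=tri(S(*b),T(*a)); r[k]=q; print(k,q.round(1),round(e,1))
print('xlen',r['bf']-r['bn'],r['ff']-r['fn'],'thick',r['ff']-r['bf'],r['fn']-r['bn'])
print('mean top',sum(r.values())/4)
e=onplane("top",[T(58,140),T(95,465),T(655,405),T(615,62)],8); print(e.round(1))
d=e[0]-e[1];print(np.degrees(np.arctan2(d[1],d[0])), np.linalg.norm(d)); d=e[3]-e[2];print(np.degrees(np.arctan2(d[1],d[0])),np.linalg.norm(d))
d=e[1]-e[2];print(np.degrees(np.arctan2(-d[0],d[1])),np.linalg.norm(d))
# stand z of base scene check
bs=onplane("scene",[S(38,450),S(235,570),S(530,400)],0);print(bs.round(1))
# box scene check: rim corners from s1 crop (170,140,f4)
U=lambda X,Y:(170+(X+.5)/4-.5,140+(Y+.5)/4-.5)
c=onplane("scene",[U(50,258),U(282,193),U(418,347),U(150,430)],66);print(c.round(1),c.mean(0))
```

```text
bf [ 533.9 -252.   121.9] 3.6
bn [ 478.1 -256.2  121.3] 3.9
ff [ 536.3 -276.2  129.8] 1.2
fn [ 479.6 -281.7  131.7] 2.8
xlen [55.79879552  4.13478666  0.58928756] [56.65721818  5.50384196 -1.96835567] thick [  2.3411262  -24.16593146   7.83315852] [  1.48270355 -25.53498676  10.39080175]
mean top [ 507.00397409 -266.52945046  126.19425167]
[[ 546.6 -194.3    8. ]
 [ 456.2 -203.6    8. ]
 [ 471.8 -359.8    8. ]
 [ 567.6 -350.3    8. ]]
5.840145395238942 90.85677322134123
5.623695968614244 96.27879112931711
5.717336415079305 156.95320793605342
[[ 545.7 -197.3    0. ]
 [ 455.  -208.4    0. ]
 [ 475.8 -357.6    0. ]]
[[570.9  80.4  66. ]
 [556.5 -67.4  66. ]
 [385.  -50.6  66. ]
 [404.5  95.9  66. ]] [479.21389501  14.56921917  66.        ]
```

```bash
cat >> h.py <<'E'
BY=np.radians(-6.1); SY=np.radians(5.7); L=np.radians(28)
CELL={1:(437.5,-28.6),2:(442.8,19.1),3:(447.8,66.9),4:(520.9,-37.6),5:(526,10.1),6:(531.1,57.9)}
DOWN=[np.pi,0,BY+np.pi/2]
bx=np.array([np.cos(SY),np.sin(SY),0]); Rz=R.from_euler('z',SY).as_matrix()
by=Rz@[0,np.sin(L),np.cos(L)]; bz=Rz@[0,-np.cos(L),np.sin(L)]
def gr(sign):
    z=-by;y=sign*bx;x=np.cross(y,z); return R.from_matrix(np.c_[x,y,z]).as_euler('xyz')
E
python3 - <<'E'
from h import *
print(DOWN,gr(1),gr(-1))
for yw in (0,np.pi):
  for z in (60,150): print([ (None if (q:=solve_ik([*CELL[i],z],[np.pi,0,BY+np.pi/2+yw])) is None else q.round(2).tolist()) for i in (1,3,6)])
top=np.array([507,-266.5,127])
for s in (1,-1):
  for d in (-42,60):
    q=solve_ik(top+by*d,gr(s)); print(s,d,None if q is None else q.round(2))
T=lambda Y:(0,155+(Y+.5)/10-.5)
print(onplane("top",[(280+39,155+.5*(14+36.2)-.05+0),(280+45,155+.5*(13+35.5))],126))
E
```

```text
[3.141592653589793, 0, np.float64(1.4643312424232424)] [3.14159265 0.48869219 1.67028009] [-3.14159265 -0.48869219 -1.47131256]
[[-0.23, 0.33, -0.7, 0.54, 0.0, 1.44], [-0.01, 0.36, -0.66, 0.55, 0.0, 1.66], [-0.03, 0.48, -0.46, 0.64, 0.0, 1.65]]
[[-0.23, 0.2, -0.59, 0.78, 0.0, 1.44], [-0.01, 0.23, -0.56, 0.79, 0.0, 1.66], [-0.03, 0.37, -0.36, 0.85, 0.0, 1.65]]
[[-0.23, 0.33, -0.7, 0.54, 0.0, -1.7], [-0.01, 0.36, -0.66, 0.55, 0.0, -1.48], [-0.03, 0.48, -0.46, 0.64, 0.0, -1.49]]
[[-0.23, 0.2, -0.59, 0.78, 0.0, -1.7], [-0.01, 0.23, -0.56, 0.79, 0.0, -1.48], [-0.03, 0.37, -0.36, 0.85, 0.0, -1.49]]
1 -42 [-0.43  0.42 -0.59  0.3  -0.42  0.99]
1 60 [-0.34  0.27 -0.52  0.55 -0.44  1.08]
-1 -42 [-0.43  0.42 -0.59  0.3  -0.42 -2.15]
-1 60 [-0.34  0.27 -0.52  0.55 -0.44 -2.06]
[[ 505.8344169  -265.34235168  126.        ]
 [ 507.74953823 -280.38673574  126.        ]]
```

Run:
```python
from h import *
bot.grip(0.0,40)
bot.move_ptp([*CELL[3],95],DOWN)
cv2.imwrite("pics/s3.png",imaging.capture("scene"));s=cv2.imread("pics/s3.png");crop(s,170,120,330,280,4,"pics/s3c.png")
t=imaging.capture("top");crop(t,160,140,360,260,4,"pics/t3c.png")
st=bot.get_state();print(st['t'],st['tcp_pos'],st['opening'],st['contact_force'],proj("scene",st['tcp_pos']))
```

```text
2.925 [448.00703864  67.62814503  95.18941249] -0.0010761602739288985 [-0.02249297 -0.3558462   0.33760457] [[209.10803619 219.14042435]]
```

View pics/s3c.png

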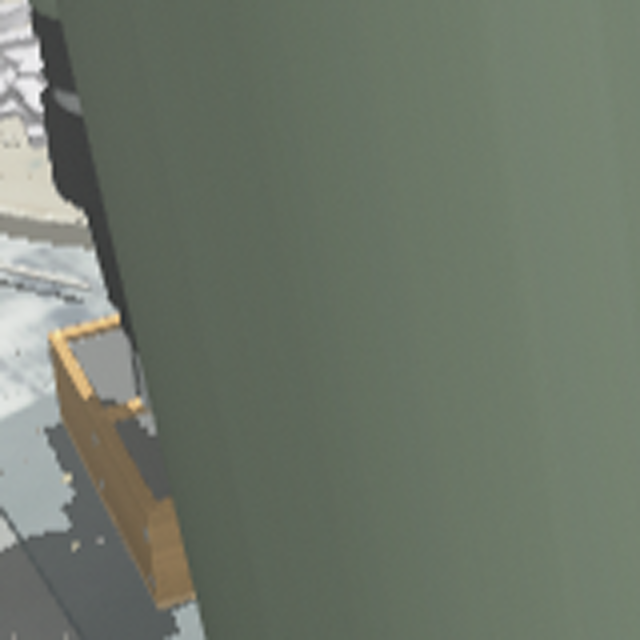

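View pics/t3c.png

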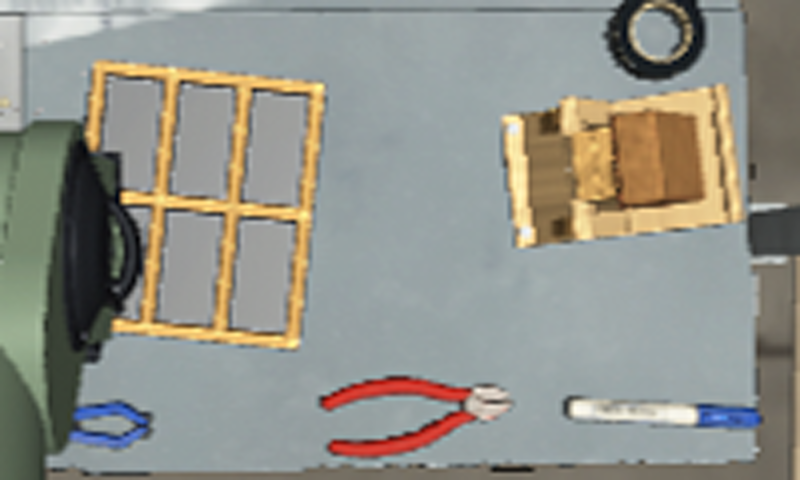

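Run:
```python
from h import *
found=None
for i in (3,2,1,4,5,6):
    p=CELL[i]
    bot.movel([*p,90],DOWN,200)
    bot.movel([*p,72],None,100)
    hit=bot.movel([*p,44],None,35,threshold=10)
    s=bot.get_state(); print(i,hit,s['tcp_pos'].round(1),s['contact_force'].round(1),round(s['t'],2))
    z=s['tcp_pos'][2]
    bot.movel([*p,90],None,200)
    if z<50: found=i;break
print(found,bot.get_state()['t'])
```

```text
3 True [448.4  66.9  61.5] [-2.9 -0.2 10.5] 3.97
2 True [443.5  19.1  61.5] [-1.8  0.7  9.7] 5.44
1 True [438.2 -28.6  61.5] [-2.3  0.8 10.1] 6.92
4 True [521.4 -37.7  61.6] [-1.1  0.3  7.2] 8.57
5 False [525.3  10.3  43.7] [-0.7  0.8  1.2] 10.53
5 10.9167
```

Run:
```python
from h import *
c=np.array([*CELL[5],55]); ux=np.array([np.cos(BY),np.sin(BY),0]); uy=np.array([-np.sin(BY),np.cos(BY),0])
bot.movel(c,DOWN,120)
for n,u,m in (('y',uy,16),('x',ux,34)):
    r=[]
    for sg in (1,-1):
        h=bot.movel(c+sg*u*m,None,40,threshold=5)
        s=bot.get_state(); r.append((s['tcp_pos']-c)@u); print(n,sg,h,round(r[-1],2),s['contact_force'].round(1))
        bot.movel(c,None,120)
    print(n,'centre off',np.mean(r),'halfspan',(r[0]-r[1])/2)
bot.movel(c+[0,0,60],None,200); print(bot.get_state()['t'])
```

```text
y 1 True 8.74 [ 0.4 -2.2  0.4]
y -1 True -9.29 [-0.1  1.4  1.3]
y centre off -0.2735204322958831 halfspan 9.012328534907134
x 1 True 23.0 [-0.4  0.3  0.7]
x -1 True -26.36 [2.3 0.2 1.1]
x centre off -1.6799250765185612 halfspan 24.684015501136763
14.9583
```

```bash
cat >> h.py <<'E'
TOP=np.array([505,-266.5,127.]); G=gr(1)
E
python3 - <<'E'
from h import *
bot.movel([*CELL[5],200],None,250)
bot.grip(1.0)
bot.move_ptp(TOP+by*60,G)
bot.movel(TOP+by*-15,G,120)
s=imaging.capture("scene");crop(s,260,110,380,220,6,"pics/s4.png")
t=imaging.capture("top");crop(t,260,140,360,215,8,"pics/t4.png")
st=bot.get_state();print(st['t'],st['tcp_pos'],TOP-15*by,st['contact_force'],proj("scene",st['tcp_pos']),proj("top",st['tcp_pos']))
E
```

```text
18.0667 [ 506.41356088 -273.35252705  114.63046345] [ 505.69941697 -273.5072544   113.75578611] [ 0.40115314 -0.35153038 -0.21780863] [[318.52095716 156.50676427]] [[321.31487894 180.11923583]]
```

View pics/s4.png

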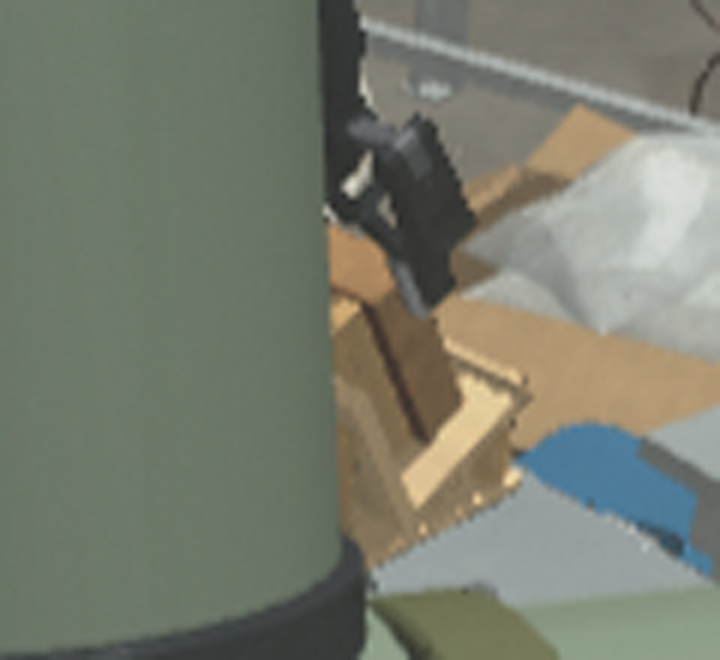

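View pics/t4.png

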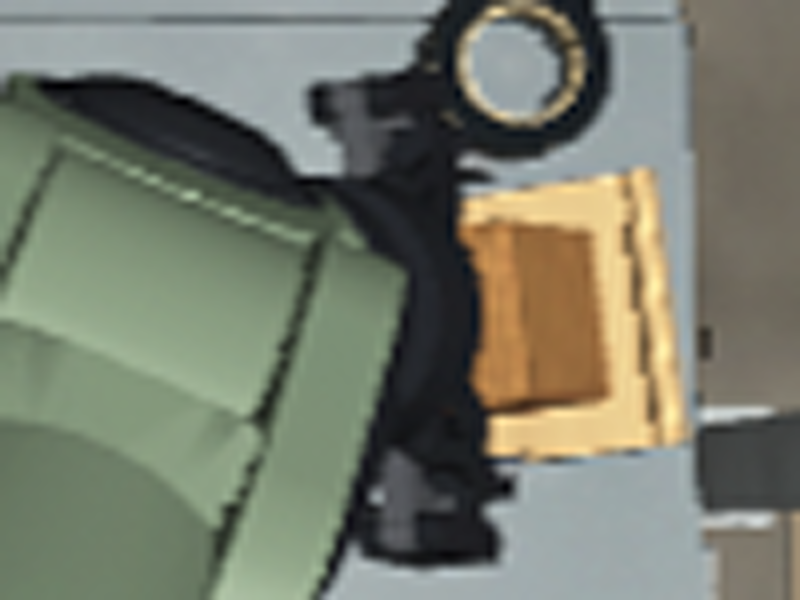

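```bash
python3 - <<'E'
from h import *
tcp=bot.get_state()['tcp_pos']
for d in (40,60,80,100): print(d,proj("top",tcp+by*d).round(2), proj("top",[tcp+by*d+bx*45,tcp+by*d-bx*45]).round(1).tolist())
E
python3 - <<'E'
import cv2
t=cv2.imread("pics/t4.png");cv2.imwrite("pics/t5.png",cv2.resize(t[40:600,280:620],None,fx=1.05,fy=1.05))
E
```

```text
40 [[316.49 179.91]] [[314.4, 161.6], [318.6, 198.3]]
60 [[313.94 179.8 ]] [[311.8, 161.2], [316.1, 198.5]]
80 [[311.3  179.69]] [[309.1, 160.7], [313.5, 198.8]]
100 [[308.56 179.57]] [[306.4, 160.2], [310.8, 199.0]]
```

View pics/t5.png

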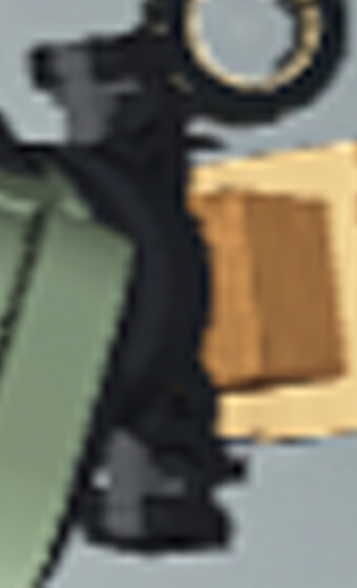

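Run:
```python
from h import *
g=TOP-48*by
h=bot.movel(g,G,70,threshold=6)
bot.dwell(0.3)
st=bot.get_state();e=st['tcp_pos']-g;print(h,[round(float(e@a),2) for a in (bx,by,bz)],st['contact_force'].round(2))
if not h:
    bot.movel(g-bx*(e@bx),G,30); bot.dwell(0.2)
    st=bot.get_state();e=st['tcp_pos']-g;print([round(float(e@a),2) for a in (bx,by,bz)],st['contact_force'].round(2),st['t'])
s=imaging.capture("scene");crop(s,260,110,380,220,6,"pics/s6.png")
t=imaging.capture("top");crop(t,260,140,360,215,8,"pics/t6.png")
```

```text
False [0.27, 0.34, 0.15] [0.67 0.02 0.33]
[-0.3, -0.01, -0.04] [ 0.02  1.37 -0.25] 19.4417
```

View pics/s6.png

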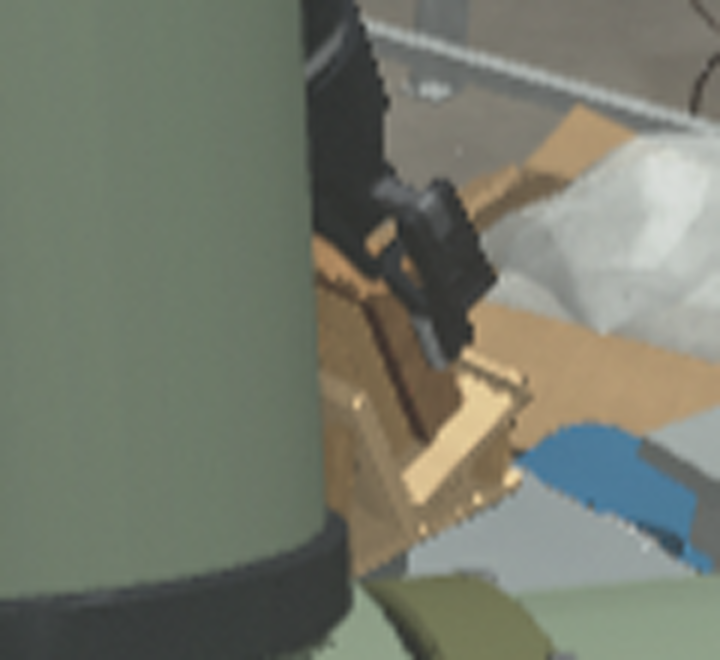

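View pics/t6.png

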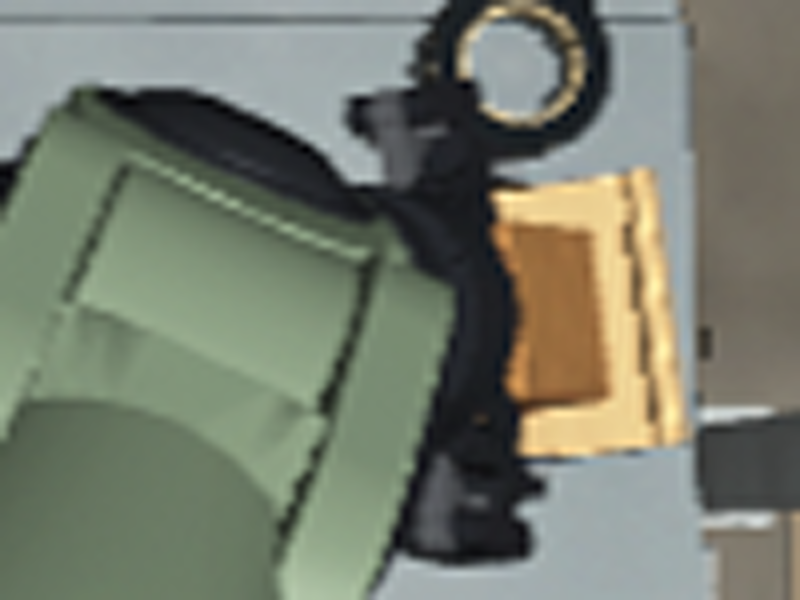

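Run:
```python
from h import *
bot.grip(0.76,40)
st=bot.get_state();print(st['opening'],st['contact_force'].round(2))
bot.grip(0.0,40)
st=bot.get_state();p=st['tcp_pos'];print(st['opening'],st['contact_force'].round(2),p)
bot.movel(p+bz*2+by*0.6,G,25)
bot.movel(p+bz*12+by*8,G,60)
bot.movel(p+bz*25+by*60,G,120)
st=bot.get_state();print(st['opening'],st['contact_force'].round(2),st['tcp_pos'],st['t'])
s=imaging.capture("scene");crop(s,260,90,380,220,5,"pics/s7.png")
t=imaging.capture("top");crop(t,260,140,360,215,8,"pics/t7.png")
```

```text
0.7607079729023876 [-0.52  0.5  -0.66]
0.6742089160074024 [-0.08  0.54  3.05] [ 507.16981977 -288.92728066   84.81548495]
0.6769482545955193 [-0.59  0.09 -1.26] [ 506.33472922 -282.65770825  149.12805847] 21.3083
```

View pics/s7.png

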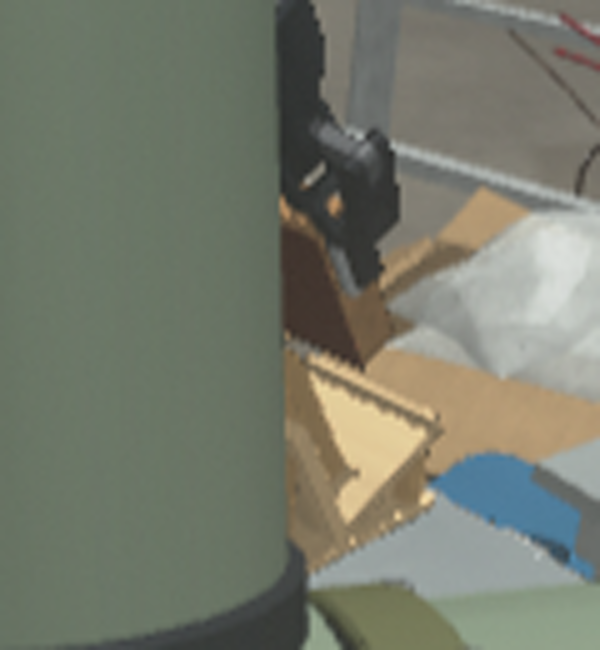

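View pics/t7.png

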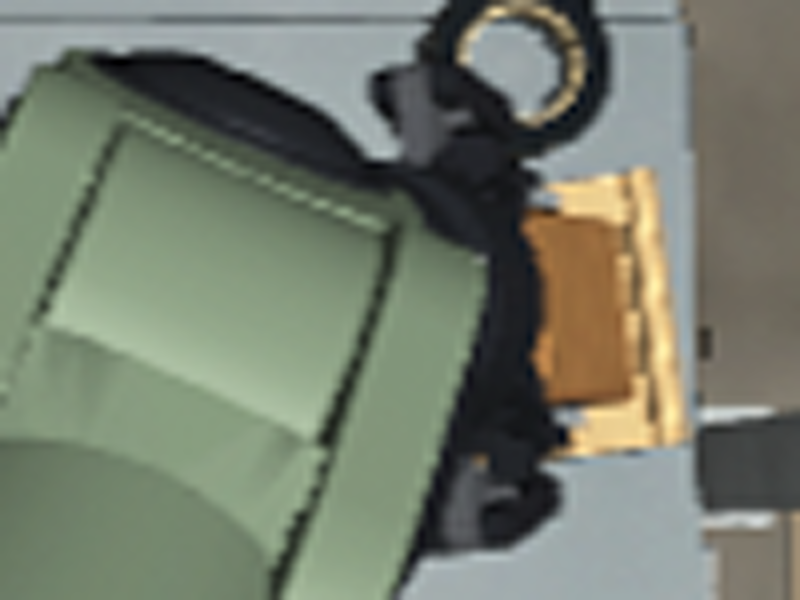

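```bash
cat >> h.py <<'E'
ux=np.array([np.cos(BY),np.sin(BY),0]); uy=np.array([-np.sin(BY),np.cos(BY),0])
C5=np.array([*CELL[5],0])-1.68*ux-0.27*uy
E
python3 - <<'E'
from h import *
p=bot.get_state()['tcp_pos']
bot.movel(p+[0,0,95],G,150)
bot.movel(C5+[0,0,235],DOWN,170)
s=imaging.capture("scene");crop(s,150,60,350,260,3.5,"pics/s8.png")
t=imaging.capture("top");crop(t,160,140,360,260,4,"pics/t8.png")
st=bot.get_state();print(st['opening'],st['contact_force'].round(2),st['tcp_pos'],C5,st['t'])
E
```

```text
0.6749885196360468 [ 0.5  -0.34  0.07] [524.3114719    9.59857662 235.04278376] [524.30082095  10.01005239   0.        ] 24.1583
```

View pics/s8.png

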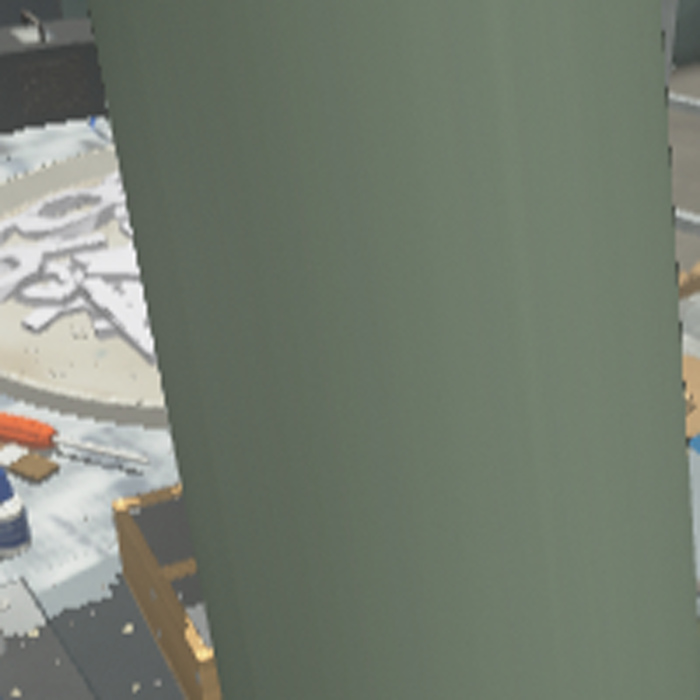

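View pics/t8.png

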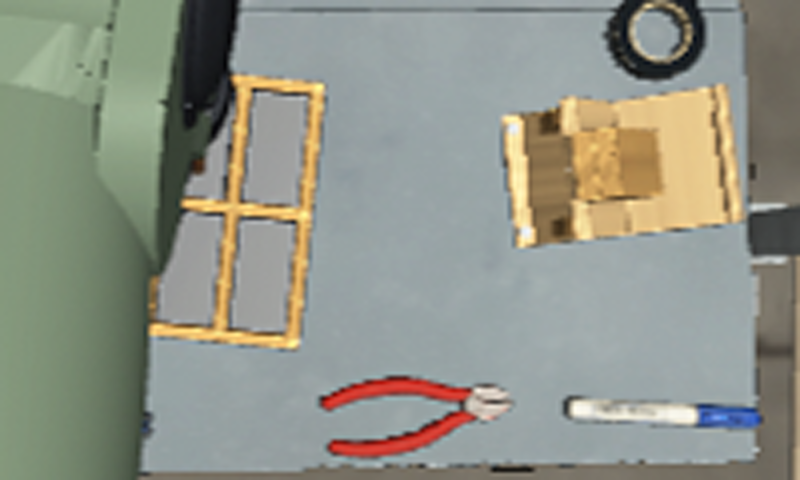

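Run:
```python
from h import *
bot.movel(C5+[0,0,128],DOWN,150)
h=bot.movel(C5+[0,0,106],None,30,threshold=5)
st=bot.get_state();print(h,st['tcp_pos'],st['contact_force'].round(1))
if not h:
    c=C5+[0,0,106]
    for n,u,m in (('y',uy,10),('x',ux,13)):
        r=[]
        for sg in (1,-1):
            h=bot.movel(c+sg*u*m,None,25,threshold=4)
            s=bot.get_state(); r.append((s['tcp_pos']-c)@u); print(n,sg,h,round(r[-1],2),s['contact_force'].round(1))
            bot.movel(c,None,60)
        print(n,'centre off',np.mean(r),'halfspan',(r[0]-r[1])/2)
print(bot.get_state()['t'],bot.get_state()['opening'])
```

```text
False [524.40932271  10.00414675 106.04788304] [ 0.2  0.4 -0.2]
y 1 True 5.9 [ 0.1 -1.5  0.3]
y -1 True -6.8 [ 0.2  1.5 -0.7]
y centre off -0.4528613842108924 halfspan 6.351487694692613
x 1 True 8.78 [-0.3  0.   0.3]
x -1 True -8.65 [ 1.5  0.4 -0.6]
x centre off 0.0675352977789796 halfspan 8.716222826002252
28.5333 0.6721667398186701
```

Run:
```python
from h import *
c=C5-0.45*uy
bot.movel(c+[0,0,106],DOWN,60)
h=bot.movel(c+[0,0,84],None,25,threshold=2.5)
s=bot.get_state();print(h,s['tcp_pos'].round(2),s['contact_force'].round(1),s['t'])
h=bot.movel(c+[0,0,67],None,25,threshold=20)
s=bot.get_state();print(h,s['tcp_pos'].round(2),s['contact_force'].round(1),s['opening'],s['t'])
```

```text
True [523.84   9.6   87.81] [-0.3  0.5  0.4] 29.4667
True [523.64   9.61  68.12] [-0.8 -0.2  6.2] 0.6723932390517698 30.2417
```

Run:
```python
from h import *
s=bot.get_state();print(s['tcp_pos'].round(2),s['contact_force'].round(1))
p=s['tcp_pos']; 
for z in (67.5,67):
    h=bot.movel([*p[:2],z],None,10,threshold=20)
    s=bot.get_state();print(h,s['tcp_pos'].round(2),s['contact_force'].round(1))
bot.dwell(0.2);s=bot.get_state();print(s['tcp_pos'].round(2),s['contact_force'].round(1))
bot.grip(0.85,40)
s=bot.get_state();print(s['tcp_pos'].round(2),s['contact_force'].round(1),s['opening'],s['t'])
```

```text
[523.64   9.61  68.12] [-0.8 -0.2  6.2]
False [523.74   9.61  68.07] [-2.9  0.3  8.9]
False [523.77   9.61  68.05] [-4.4 -1.  12.2]
[523.76   9.63  68.03] [-4.4 -0.1 12.7]
[523.68   9.62  66.66] [ 0.3  0.2 -0.1] 0.8442028774204032 31.2417
```

Run:
```python
from h import *
p=bot.get_state()['tcp_pos']
bot.movel([*p[:2],145],DOWN,80)
bot.grip(0.0,40)
h=bot.movel([*p[:2],110],None,30,threshold=20)
s=bot.get_state();print(h,s['tcp_pos'].round(2),s['contact_force'].round(1))
bot.movel([*p[:2],200],None,150)
bot.move_ptp([250,350,260],DOWN)
s=imaging.capture("scene");crop(s,160,120,360,280,4,"pics/s9.png")
t=imaging.capture("top");crop(t,160,110,360,260,4,"pics/t9.png");print(bot.get_state()['t'])
```

```text
True [524.15   9.53 118.06] [-2.2 -0.   5.6]
36.3333
```

View pics/s9.png

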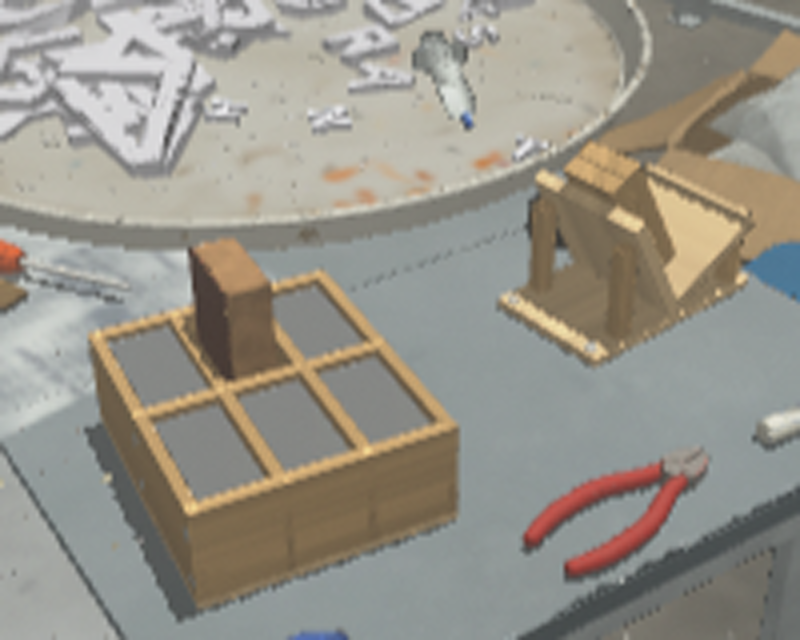

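View pics/t9.png

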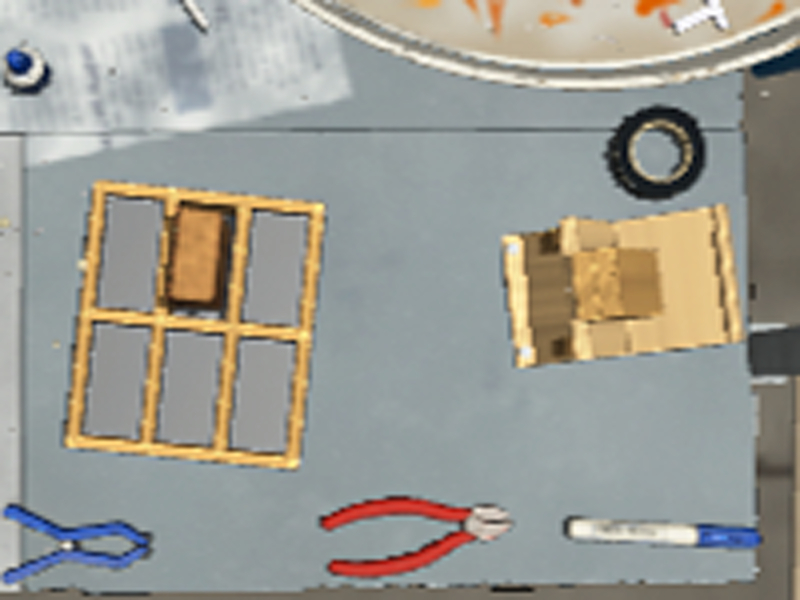

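The block stands in cell 5: in the top crop it is at about (198,255), and in the scene crop it is upright at about (233,310). The press stopped at 118.06 mm, which matches a fully sunk floor (20 + 98 = 118). The offcuts still lean at about (617,283) in the top crop. The cutters and glue bottle look unmoved.

Run:
```python
from h import *
a=cv2.imread("pics/top0.png").astype(int);b=imaging.capture("top").astype(int)
for n,(x0,y0,x1,y1) in {'offcut tops':(302,168,313,193),'cutters':(236,230,292,258),'glue':(158,118,176,136)}.items(): print(n,abs(a-b)[y0:y1,x0:x1].mean().round(2))
bot.sign_off();print(bot.get_state()['t'])
```

```text
offcut tops 8.59
cutters 0.46
glue 1.13
the job is handed in; nothing more can be done
the job is handed in; nothing more can be done
```

The cork block is standing on end in cell 5, pushed down to the bottom and released, and the job is handed in. The last clock reading before hand-in was 36.3 s of the 58 s allowed.

- **Finding the empty cell:** I pressed cells 3, 2, 1 and 4, and each gave about half a millimetre. Cell 5 sank about 18 mm, so I stopped there and did not press cell 6.
- **Moving the block:** I gripped it across its 58 mm width, drew it off the front of the stand and lifted it clear. I centred it in the cell by light touches on the walls before pushing it down.
- **Bottom reached:** the push met a hard stop. A fingertip press on the released block then stopped at 118.06 mm, against 118 mm expected with the floor fully down.
- **One reading disagreed:** while lowering, the light-touch stop gave the floor's contact height about 4 mm lower than the full travel implies. I think it triggered late, because the hard stop and the final press agree with each other.
- **Everything else:** the cutters and glue bottle show no real change between the first and last top pictures (mean difference 0.5 and 1.1 grey levels). The offcut area changed more (8.6), probably because the block and its shadow are gone from there. By eye, the offcut tops are at the same pixels as before; I had no closer check on them.

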